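# Take the hanging bird feeder down and present its open lip for a new seed ball

## Task

Lift the copper bird-feeder dish by its wooden grip up and off the two-pronged hook, bring it over the shallow glass dish that catches the crumbs, and give it a quarter turn from the way it hung, so that its perch and open lip come round to the side where the grey mug stands: I sit there and will swap the seed ball. Keep the feeder level and the loose seed ball near the middle of it all the way, and leave the glass dish, mug, tongs and planter where they are. Finish holding the feeder still in the air, clear above the glass dish, with the ball in the middle: do not put it down or let go of it.

Things in the scene. Friction and masses are not known exactly. Their poses are not given: they have to be found in the camera images.
- stand: Fixed black steel stand, 286 mm high in all. Origin: on the table top straight under the hung feeder; x points from there to the post (16 mm thick, 115 mm away, on a 96 mm flange), z up. From the post's top a fork reaches towards -x: crossbar at x = 85 mm, then two 8 mm prongs at y = -48 and +48 mm, nearly level, their tips turned up between x = -8 and -28 mm.
- hang_point (a point): Point of the stand midway between the prongs, 270 mm above the table (axes as the stand), where the grip's centre hangs, its bail wire lying on both prongs. The turned-up prong tips reach 16 mm above this height, so the feeder comes off by rising at least 20 mm and then moving at least 45 mm towards the stand's -x; its bail can catch on the prongs if it is turned close by.
- feeder_grip (a point): Centre of the feeder's wooden grip: a bar 22 by 22 mm in section, 70 mm long along the feeder's y, to be pinched across its x. Feeder axes: the perch points to -x, z up; hanging, they agree with the stand's. A 5 mm wire bail, 150 mm wide along y, joins the grip rigidly to the dish: all one piece, 0.24 to 0.39 kg. The underside is 150 mm below this point.
- feeder_mid (a point): Where the centre of the seed ball belongs: 117 mm straight below the grip's centre, 33 mm above the feeder's underside (axes as the grip). The copper dish is 150 mm across, its rim 32 mm above the underside and left open over about 75 degrees on the perch side (the lip). Inside it rises from a small flat middle by 6, then 10, then 15 degrees.
- perch_tip (a point): Outer end of the feeder's wooden perch, an 8 mm dowel below the open lip, 6 mm above the feeder's underside, 139 mm out from the middle of the dish along the feeder's -x.
- seed_ball_center (a point): Centre of the loose seed ball, 58 mm across, 0.06 to 0.12 kg, lying in the middle of the feeder's dish; it rolls away from the middle when the feeder tilts by some 10 degrees or is jerked.
- glass_dish: Shallow dish of pale green glass, loose on the table, 190 mm across and 35 mm high; origin at the centre of its underside. It stands on the other side (left or right) from the stand.
- mug: Grey ceramic mug, 82 mm across, 95 mm high, its handle standing 37 mm out; origin at the centre of its underside. It stands near the left or the right edge of the table.
- planter: Empty aluminium planter, round, 136 mm across the rim, 122 mm high; origin at the centre of its underside. It stands near the edge opposite to the mug.
- tongs: Stainless steel tongs lying flat and closed between the robot and the stand, 255 mm long along their own x, 45 mm wide, 14 mm high; origin under their middle.
Mind the look-alikes: they are no part of the job. Leave any blue, red or yellow look-alike of the glass_dish alone.

How it is judged:
On the way, in this order (a step that is already met when the one before it is completed fails the run):
1. the feeder is lifted off the prongs: its grip at least 18 mm above where it hung, in the fingers and free of the stand, the ball in it (height (world z) of feeder_grip above 0.288 m and contact force between feeder and stand below 0.2 N and contact force between the fingers and feeder above 1 N and distance between seed_ball_center and feeder_mid below 0.04 m), for 0.1 s.
2. the feeder has been carried over the glass dish, the ball in it (horizontal distance between feeder_grip and glass_dish below 0.04 m and contact force between the fingers and feeder above 1 N and distance between seed_ball_center and feeder_mid below 0.04 m), for 0.1 s.
At the end, for the whole second after the job is handed in: Held still in the fingers, touching nothing else: underside 55 mm or more above the table, middle within 40 mm of the glass dish's centre, level within 6 degrees, a quarter turn (within 12 degrees) from the stand, perch to the mug's side, ball at rest within 25 mm of the middle (horizontal distance between feeder_grip and glass_dish below 0.04 m and height (world z) of feeder_grip above 0.205 m and angle between feeder_grip's own z axis and vertical below 0.1 rad and angle between the x axis of feeder_grip and the y axis of stand, either way round below 0.21 rad and x of mug in the frame of feeder_grip below 0 m and distance between seed_ball_center and feeder_mid below 0.025 m and linear speed of feeder below 0.02 m/s and angular speed of feeder below 0.15 rad/s and linear speed of seed_ball below 0.05 m/s and contact force between the fingers and feeder above 1 N and contact force between feeder and stand below 0.2 N and contact force between feeder and glass_dish below 0.2 N and contact force between feeder and mug below 0.2 N and contact force between feeder and planter below 0.2 N); the arm keeps its last pose, push and grip.
It fails at once if the seed ball strays more than 40 mm from the middle of the feeder (distance between seed_ball_center and feeder_mid above 0.04 m).
It fails at once if the feeder is tilted by more than 14 degrees (angle between feeder_grip's own z axis and vertical above 0.25 rad).
It fails at once if the glass dish is shifted by more than 20 mm (distance of glass_dish from where it was at the start of the episode above 0.02 m).
It fails at once if the mug, tongs or planter is shifted by more than 20 mm (distance of any of mug, tongs, planter from where it was at the start of the episode above 0.02 m).
It also fails if it takes over 51 s, if anything falls off the work surface, if the arm or the gripper's body presses on something with over 40 N, if the wrist force passes 120 N, or if a joint passes its speed limit or range.

## Robot

A 7-joint arm with a two-finger parallel gripper is mounted at the origin on the work surface. World frame = base frame: x ahead of the robot, y to its left, z up, the work surface at z = 0. Lengths are in m, angles in rad, forces in N, time in s.
With the tool pointing down it reaches from about 0.425 to 0.875 m from the base axis. Payload 8.4 kg.
Tool frame: the origin (TCP) lies midway between the tips of the shut fingers; the grasp point (between the pads) lies 19 mm behind it (ctrl.tcp_to_grasp is the distance from the TCP to the grasp point, in m); z points along the fingers, y is the line along which they close (so a half turn about z gives the same grasp; the last joint's range is limited). The gripper opens to 85 mm and grips with 20 to 120 N. Pads are 22 mm wide; open, the fingers measure 114 mm over their backs; the gripper's body (76 mm by 85 mm) begins 54 mm behind the grasp point. The pads swing forward as they close: fully open they stand 13 mm farther back than shut.
Start: joints at [1.079, 0.333, 0.04, 1.465, -0.013, 1.343, -0.059], TCP at [0.249, -0.6, 0.231] pointing down, gripper open.
Joint ranges: [-2.58, 2.58], [-0.38, 2.09], [-1.3, 1.39], [0.25, 2.4], [-1.5, 4.64], [0.08, 2.09], [-2.65, 2.65]. Speed limits (rad/s): [2.22, 2.22, 2.79, 2.79, 3.14, 3.14, 3.14].

## Interface

Orientations are given as a 3x3 rotation matrix whose columns are the frame's x, y, z axes.
In Python, from workcell import ctrl, viewer gives the robot as it stands.
- The arm moves only by the tool step_arm, never from a script. Its argument "increments" is a list of rows, each a list of 7 numbers: the shift along the tool's x, y, z in mm, then the turn, a rotation vector about the tool's x, y, z in rad, then the closure, from -1 (fully open) to 1 (shut), so that 0 is half open. In form: [[dx, dy, dz, wx, wy, wz, hand], ...]. A call has 1 to 8 rows; each row shifts and turns the commanded pose from where the row before left it, along the tool's axes as they then stand; what a row does not reach is not made up. A row lasts 1/10 s, in which the tool goes at most 50 mm and 8.59 degrees, less where a joint would pass 70% of its speed; a pose out of reach is approached as far as the arm can. A call with a gripper value outside its range is refused whole. The fingers move at their own pace and stop on an object; "force" is the grip in N (left out, the last holds). Time passes only in rows, so rows that do not move let the fingers close. It gives the time, the measured TCP pose, the force, the opening and the grip force at its end, in the units of the state.
- ctrl.get_obs(): the state, without advancing time (a new reading comes with each control period).
- viewer.snapshot(name): name is "side" or "top" or "wrist"; returns (picture, depth): 480x640x3 uint8, red, green, blue; 480x640 float32, m along the optical axis (not along the pixel's ray), 0 where there is no reading.
- viewer.calibration(name): a dict with "camera_matrix" (3x3 intrinsics, pixels), "rvec" (rotation vector, rad) and "tvec" (3), from world to camera coordinates, as OpenCV has them. Camera axes: x right, y down, z forward; pixel columns grow to the right and rows downward; lengths in m; the calibration is good to about 2 mm. A picture is of the moment at which its call begins: read the wrist's pose just before it. calibration takes no time and is no camera call; for the wrist camera it gives the pose at the moment of the call.
- ctrl.finish_job(): hands the job in; it is judged then, once.
The state is a dict: "clock": time; "joint_positions": joint angles; "joint_velocities": joint speeds; "joint_torque": joint torques, N m; "tcp_pos": TCP position; "tcp_rot": TCP orientation; "wrist_force": force on the tool from outside, world axes, zero at the start; "moment": the same for the moment, N m; "width": finger opening in m; "grasp_force": force on a finger pad.
Only numpy, scipy, OpenCV 4.12 (cv2) and the standard library are available. Lean on these libraries where they do the work, as an engineer would, in place of code of your own. Each camera call takes 0.05 s, during which the arm holds its last target. There are 200 camera calls.

## Working session

There is one attempt and no reset: what is moved stays moved. The work goes in short steps, Python scripts to look and compute and a tool call to move; the robot and the scene stay as the last step left them, time stands still between calls to the robot, and variables do not carry over. Pictures are saved under pics/ and viewed, at most 10 in all, crops included, and the job is handed in when it is done.

Besides the shell and the picture viewer there is one more tool, called after "Call:" by a JSON object that holds its "op" and its "data", one argument or row to a line. step_arm: Moves the arm, as the interface text tells. Its arguments: {"type":"object","properties":{"increments":{"type":"array","items":{"type":"array","items":{"type":"number"}}},"force":{"type":"number"}},"required":["increments"]}

```bash
ls; mkdir -p pics; cat > h.py <<'E'
import numpy as np, cv2
from workcell import ctrl, viewer
def snap(n):
    im,d=viewer.snapshot(n); return im,d
def cal(n):
    c=viewer.calibration(n); R=cv2.Rodrigues(np.array(c["rvec"],float))[0]
    return np.array(c["camera_matrix"]),R,np.array(c["tvec"]).ravel()
def cloud(n,d):
    K,R,t=cal(n); v,u=np.mgrid[:480,:640]
    p=np.stack([(u-K[0,2])/K[0,0]*d,(v-K[1,2])/K[1,1]*d,d],-1)
    return (p-t)@R   # world
E
python3 - <<'E'
from h import *
for n in ["side","top"]:
    im,d=snap(n); np.savez("pics/%s.npz"%n,im=im,d=d); cv2.imwrite("pics/%s0.png"%n,im[...,::-1])
    K,R,t=cal(n); print(n,-R.T@t,R[2],K[0,0])
o=ctrl.get_obs(); print(o["clock"],o["tcp_pos"],o["tcp_rot"],o["width"],ctrl.tcp_to_grasp)
E
```

```text
pics
side [-0.08956062  0.8202225   1.1992377 ] [ 0.39637583 -0.57914299 -0.71237603] 540.7477852983635
top [0.18822119 0.02376605 1.6682606 ] [ 0.19539447 -0.01411985 -0.98062308] 519.8834491005683
0.1 [ 0.24862313 -0.60012751  0.23052167] [[ 9.23856688e-01  3.82738088e-01 -6.13639834e-04]
 [ 3.82738575e-01 -9.23855762e-01  1.30947211e-03]
 [-6.57298465e-05 -1.44462820e-03 -9.99998954e-01]] 0.08546742789618171 0.0187
```

View pics/top0.png

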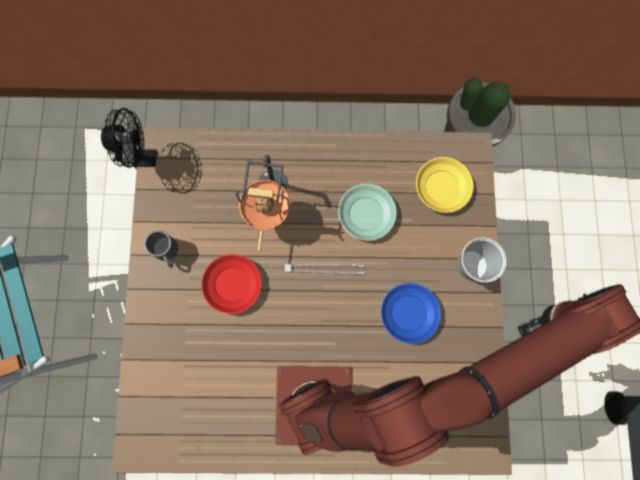

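View pics/side0.png

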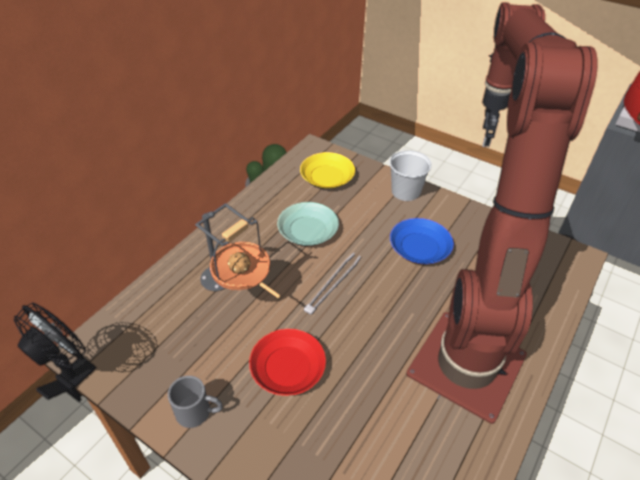

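The top view has the feeder at about (264,205) with its perch towards the robot, the green glass dish at (367,213), the mug on the left at (160,245) and the planter on the right at (482,260). In the side view the grip shows at (235,230), above the copper dish.

```bash
python3 - <<'E'
from h import *
for n in ["top","side"]:
    z=np.load("pics/%s.npz"%n); im,d=z["im"],z["d"]; P=cloud(n,d); hsv=cv2.cvtColor(im,cv2.COLOR_RGB2HSV)
    H,S,V=[hsv[...,i].astype(int) for i in range(3)]; Z=P[...,2]; ok=d>0
    print(n,"table z",np.median(Z[ok&(abs(Z)<.02)]))
    box=(P[...,0]>.3)&(P[...,0]<.85)&(P[...,1]>-.1)&(P[...,1]<.5)
    # glass
    m=ok&(H>60)&(H<95)&(S>30)&(V>100)&(Z<.06)&(Z>.0)&(abs(P[...,0]-.5)<.35)&(abs(P[...,1])<.5)
    k,l,s,c=cv2.connectedComponentsWithStats(m.astype(np.uint8)); i=1+np.argmax(s[1:,4]); q=P[l==i]; r=q[q[:,2]>.025]
    print("glass",len(q),(q.max(0)+q.min(0))/2,"rim circ",cv2.minEnclosingCircle(r[:,:2].astype(np.float32)))
    # grip
    m=ok&box&(Z>.255)&(Z<.30)&(S>90)&(V>120); q=P[m]; print("grip",len(q),np.median(q,0),q.min(0),q.max(0))
    if len(q)>5: print(cv2.minAreaRect((q[:,:2]*1000).astype(np.float32)), "z",np.percentile(q[:,2],[10,50,90]))
    m=ok&box&(Z>.255)&(Z<.32)&(V<90); q=P[m]; print("dark fork",len(q),cv2.minAreaRect((q[:,:2]*1000).astype(np.float32)))
    # copper rim
    m=ok&box&(Z>.135)&(Z<.16)&(S>120)&(H<15); q=P[m]; print("rim",len(q),cv2.minEnclosingCircle(q[:,:2].astype(np.float32)))
    m=ok&box&(Z>.115)&(Z<.135)&(S>60); q=P[m]; print("perch", q[np.argsort(q[:,0])[:8]].mean(0))
    m=ok&(Z>.08)&(Z<.11)&(P[...,1]>.25)&(P[...,0]>.2); q=P[m]; print("mug",len(q),np.median(q,0))
    m=ok&(Z>.11)&(Z<.13)&(P[...,1]<-.25)&(P[...,0]>.2); q=P[m]; print("planter",len(q),np.median(q,0))
    c=im[160:250,210:310] if n=="top" else im[190:310,180:300]
    cv2.imwrite("pics/c_%s.png"%n,cv2.resize(c[...,::-1],None,fx=4,fy=4))
E
python3 -c "
import cv2,numpy as np
a=cv2.imread('pics/c_top.png');b=cv2.imread('pics/c_side.png')
b=cv2.resize(b,(360,360));a=cv2.resize(a,(400,360));cv2.imwrite('pics/c.png',np.hstack([a,b]))"
```

```text
top table z 0.0015257606857644564
glass 2341 [ 0.60349075 -0.16975739  0.02232373] rim circ ((0.6043987274169922, -0.165254607796669), 0.09469085931777954)
grip 240 [0.58897873 0.1558724  0.28020483] [0.56797101 0.09034755 0.25697704] [0.61215623 0.20953724 0.28846819]
((585.740234375, 150.71697998046875), (43.59831619262695, 120.09632873535156), 5.583797931671143) z [0.27052534 0.28020483 0.28444649]
dark fork 85 ((637.6605224609375, 160.12030029296875), (118.46759033203125, 138.28285217285156), 82.44478607177734)
rim 527 ((0.5917605757713318, 0.15770849585533142), 0.07724969834089279)
perch [0.45884904 0.17241349 0.12713914]
mug 297 [0.49313562 0.50525645 0.09444112]
planter 340 [ 0.44299546 -0.52646696  0.11803234]
side table z -0.0011462479113605202
glass 1829 [ 0.60177072 -0.16509526  0.01990354] rim circ ((0.6045641899108887, -0.1635553538799286), 0.09907273948192596)
grip 261 [0.58790989 0.16161449 0.27728009] [0.57047572 0.11037091 0.25667238] [0.60852766 0.21201626 0.28261434]
((591.1600952148438, 161.33067321777344), (32.927406311035156, 104.43453979492188), 4.7252984046936035) z [0.26646178 0.27728009 0.28060533]
dark fork 34 ((636.0575561523438, 161.39637756347656), (115.5547866821289, 88.98871612548828), 81.72742462158203)
rim 543 ((0.5947621464729309, 0.15755006670951843), 0.07984409481287003)
perch [0.45661835 0.17370898 0.12768796]
mug 890 [0.75085299 0.47298063 0.09211713]
planter 1467 [ 1.37391979 -0.76692135  0.11864993]
```

View pics/c.png

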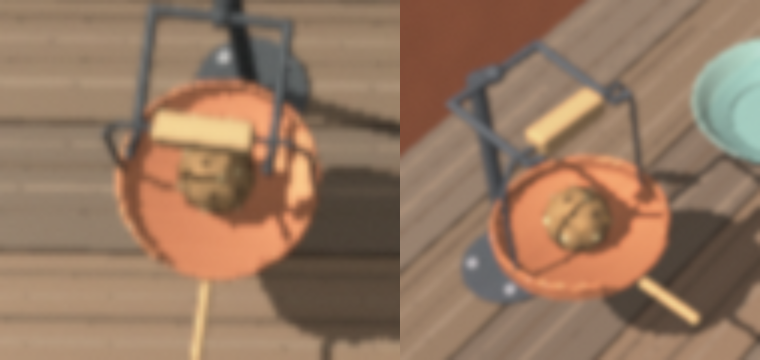

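The crops show the grip bar between the two prongs (top crop x 155–250, y about 130), with the ball in the middle of the copper dish. So the grip is near (0.589, 0.160), yaw about -6°. The glass dish is near (0.604, -0.165). I'll raise the arm and travel.

Call:
{"op": "step_arm", "data": {
  "increments": [
    [0,0,-40,0,0,0,-1],
    [0,0,-48,0,0,0,-1],
    [0,0,-48,0,0,0,-1],
    [0,0,-44,0,0,0,-1],
    [25,-24,0,0,0,0,-1],
    [32,-30,0,0,0,0,-1],
    [32,-30,0,0,0,0,-1],
    [32,-30,0,0,0,0,-1]
  ]
}}

```text
clock: 0.9
tcp_pos: [0.3173, -0.4472, 0.4109]
tcp_rot: [[0.924, 0.383, -0.0], [0.383, -0.924, 0.0], [-0.0, -0.001, -1.0]]
wrist_force: [1.3, -0.8, 0.5]
width: 0.0856
grasp_force: 0.0
```

Call:
{"op": "step_arm", "data": {
  "increments": [
    [32,-30,0,0,0,0,-1],
    [32,-30,0,0,0,0,-1],
    [32,-30,0,0,0,0,-1],
    [32,-30,0,0,0,0,-1],
    [32,-30,0,0,0,0,-1],
    [32,-30,0,0,0,0,-1],
    [32,-30,0,0,0,0,-1],
    [32,-30,0,0,0,0,-1]
  ]
}}

```text
clock: 1.7
tcp_pos: [0.4618, -0.1274, 0.4112]
tcp_rot: [[0.924, 0.383, -0.0], [0.383, -0.924, -0.0], [-0.0, 0.0, -1.0]]
wrist_force: [1.3, -0.5, 0.2]
width: 0.0855
grasp_force: 0.0
```

Call:
{"op": "step_arm", "data": {
  "increments": [
    [0,0,0,0,0,-0.13,-1],
    [0,0,0,0,0,-0.13,-1],
    [0,0,0,0,0,-0.13,-1],
    [0,0,0,0,0,-0.13,-1],
    [0,0,0,0,0,-0.13,-1],
    [0,0,0,0,0,-0.13,-1],
    [0,0,0,0,0,-0.13,-1],
    [0,0,0,0,0,-0.13,-1]
  ]
}}

```text
clock: 2.5
tcp_pos: [0.4614, -0.1291, 0.411]
tcp_rot: [[0.132, 0.991, -0.001], [0.991, -0.132, 0.0], [0.0, -0.001, -1.0]]
wrist_force: [0.1, 0.6, -0.2]
width: 0.0852
grasp_force: 0.0
```

Call:
{"op": "step_arm", "data": {
  "increments": [
    [30,7,0,0,0,0,-1],
    [40,7,0,0,0,0,-1],
    [45,7,0,0,0,0,-1],
    [45,7,0,0,0,0,-1],
    [45,7,0,0,0,0,-1],
    [45,7,0,0,0,0,-1],
    [40,8,0,0,0,0,-1],
    [10,0,0,0,0,0,-1]
  ]
}}

```text
clock: 3.3
tcp_pos: [0.5521, 0.1659, 0.4102]
tcp_rot: [[0.132, 0.991, -0.002], [0.991, -0.132, 0.002], [0.002, -0.002, -1.0]]
wrist_force: [0.1, -0.4, 0.6]
width: 0.0853
grasp_force: 0.0
```

```bash
python3 - <<'E'
from h import *
o=ctrl.get_obs(); print(o["tcp_pos"],o["joint_positions"])
K,R,t=cal("wrist"); im,d=snap("wrist"); np.savez("pics/w1.npz",im=im,d=d,K=K,R=R,t=t); cv2.imwrite("pics/w1.png",im[...,::-1])
print(-R.T@t,R[2])
E
```

```text
[0.55208999 0.16592041 0.41015172] [ 0.17625431  0.21033782 -0.66558853  1.29881596  0.127208    1.67652395
 -0.59748707]
[0.56100116 0.23419859 0.55306013] [-0.03797278 -0.26574595 -0.96329495]
```

View pics/w1.png

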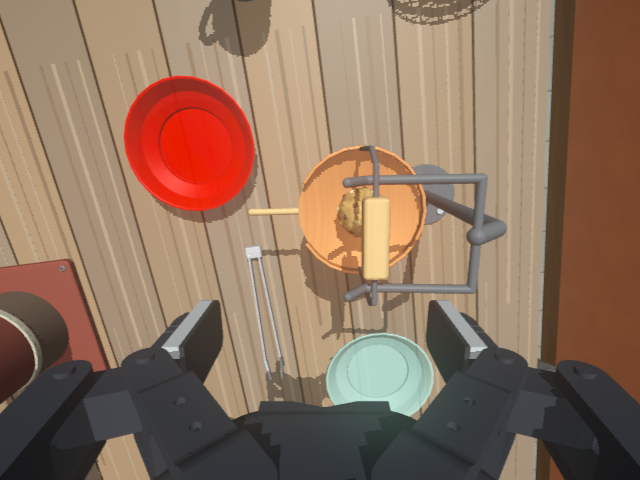

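The wrist view shows the grip bar at (376,238), between the prongs at rows 181 and 288. The perch points left at (250,212).

```bash
python3 - <<'E'
from h import *
z=np.load("pics/w1.npz"); im,d,K,R,t=[z[k] for k in("im","d","K","R","t")]
v,u=np.mgrid[:480,:640]
P=(np.stack([(u-K[0,2])/K[0,0]*d,(v-K[1,2])/K[1,1]*d,d],-1)-t)@R
hsv=cv2.cvtColor(im,cv2.COLOR_RGB2HSV).astype(int); H,S,V=hsv[...,0],hsv[...,1],hsv[...,2]
roi=(u>330)&(u<420)&(v>180)&(v<300)
def rect(m,s):
    q=P[m]; print(s,len(q),cv2.minAreaRect((q[:,:2]*1000).astype(np.float32)),np.percentile(q[:,2],[5,50,95]))
rect(roi&(d>0)&(P[...,2]>.274)&(S>70)&(V>150),"grip top")
rect((u>330)&(u<520)&(v>150)&(v<320)&(d>0)&(P[...,2]>.26)&(V<130)&(S<70),"fork")
m=(u>240)&(u<302)&(abs(v-212)<8)&(d>0)&(P[...,2]>.11)&(P[...,2]<.14); q=P[m]
print("perch",q[:,0].min(),cv2.fitLine(q[:,:2].astype(np.float32),2,0,.01,.01).ravel(),np.median(q[q[:,0]<q[:,0].min()+.006],0))
m=(H<15)&(S>120)&(d>0)&(abs(P[...,2]-.15)<.01)&(u>290)&(u<440); q=P[m]; print("rim",cv2.minEnclosingCircle(q[:,:2].astype(np.float32)))
m=(H>60)&(H<95)&(S>20)&(V>100)&(P[...,2]>.025)&(P[...,2]<.05)&(v>320); q=P[m];
A=np.c_[2*q[:,:2],np.ones(len(q))]; s=np.linalg.lstsq(A,(q[:,:2]**2).sum(1),rcond=None)[0]; print("glass",s[:2],np.sqrt(s[2]+s[:2]@s[:2]))
m=(H<25)&(S>60)&(V<190)&(d>0)&(P[...,2]>.145)&(P[...,2]<.19)&(u>325)&(u<364)&(v>175)&(v<245);q=P[m]
A=np.c_[2*q,np.ones(len(q))]; s=np.linalg.lstsq(A,(q**2).sum(1),rcond=None)[0]; print("ball",s[:3],np.sqrt(s[3]+s[:3]@s[:3]))
E
```

```text
grip top 2178 ((592.8228759765625, 165.2384796142578), (34.21856689453125, 85.56365203857422), 5.878361225128174) [0.27754156 0.28046779 0.28174237]
fork 2636 ((634.9752197265625, 153.936767578125), (130.93017578125, 137.8453369140625), 83.64411163330078) [0.26588184 0.2740775  0.4342337 ]
perch 0.45713875801747544 [ 0.9935977  -0.11297644  0.49245858  0.16874558] [0.46017684 0.17236752 0.12904961]
rim ((0.5936453938484192, 0.15714499354362488), 0.076866015791893)
glass [ 0.60417494 -0.16455729] 0.08809134749030027
ball [0.59503535 0.15812826 0.15339307] 0.028444294430381246
```

```bash
python3 - <<'E'
from h import *
z=np.load("pics/w1.npz"); im,K,R,t=[z[k] for k in("im","K","R","t")]
c=-R.T@t
def cast(uv,h):
    r=np.c_[(uv[:,0]-K[0,2])/K[0,0],(uv[:,1]-K[1,2])/K[1,1],np.ones(len(uv))]@R
    return c+r*((h-c[2])/r[:,2])[:,None]
hsv=cv2.cvtColor(im,cv2.COLOR_RGB2HSV).astype(int)
m=np.zeros((480,640),np.uint8); m[190:290,355:400]=255
m&=((abs(hsv[...,0]-20)<5)&(hsv[...,1]>70)&(hsv[...,2]>190)).astype(np.uint8)*255
m=cv2.morphologyEx(m,cv2.MORPH_OPEN,np.ones((5,5)))
cs=max(cv2.findContours(m,0,2)[0],key=cv2.contourArea)
print(cv2.minAreaRect(cs),hsv[238,376],hsv[238,366])
p=cast(cs[:,0].astype(float),.281); print(cv2.minAreaRect((p[:,:2]*1000).astype(np.float32)))
E
```

```text
((375.0, 234.0), (88.0, 28.0), 90.0) [ 19 100 251] [ 19 104 233]
((592.8321533203125, 161.86837768554688), (74.70187377929688, 22.05375099182129), 85.19895935058594)
```

Call:
{"op": "step_arm", "data": {
  "increments": [
    [-1,21,0,0,0,-0.02,-1],
    [0,20,0,0,0,0,-1],
    [0,0,0,0,0,0,-1],
    [0,0,25,0,0,0,-1],
    [0,0,30,0,0,0,-1],
    [0,0,30,0,0,0,-1],
    [0,0,15,0,0,0,-1],
    [0,0,0,0,0,0,-1]
  ]
}}

```text
clock: 4.15
tcp_pos: [0.5919, 0.1536, 0.3096]
tcp_rot: [[0.119, 0.993, -0.003], [0.993, -0.119, -0.001], [-0.002, -0.003, -1.0]]
wrist_force: [0.6, 0.0, 0.7]
width: 0.0857
grasp_force: 0.0
```

```bash
python3 - <<'E'
from h import *
o=ctrl.get_obs(); print(o["tcp_pos"],o["tcp_rot"][:,1])
K,R,t=cal("wrist"); im,d=snap("wrist"); np.savez("pics/w2.npz",im=im,d=d,K=K,R=R,t=t); cv2.imwrite("pics/w2.png",im[...,::-1])
c=-R.T@t
def cast(uv,h):
    r=np.c_[(uv[:,0]-K[0,2])/K[0,0],(uv[:,1]-K[1,2])/K[1,1],np.ones(len(uv))]@R
    return c+r*((h-c[2])/r[:,2])[:,None]
u,v=np.round(K@(R@np.array([.593,.159,.281])+t))[:2]/ (R@np.array([.593,.159,.281])+t)[2]; print("expect px",u,v)
v_,u_=np.mgrid[:480,:640]
P=(np.stack([(u_-K[0,2])/K[0,0]*d,(v_-K[1,2])/K[1,1]*d,d],-1)-t)@R
hsv=cv2.cvtColor(im,cv2.COLOR_RGB2HSV).astype(int)
m=((abs(hsv[...,0]-20)<5)&(hsv[...,1]>70)&(hsv[...,2]>150)&(abs(P[...,2]-.281)<.006)&(d>0)&(abs(P[...,0]-.593)<.03)&(abs(P[...,1]-.159)<.06)).astype(np.uint8)*255
m=cv2.morphologyEx(m,cv2.MORPH_OPEN,np.ones((5,5)))
cs=max(cv2.findContours(m,0,2)[0],key=cv2.contourArea); print(cv2.minAreaRect(cs),np.median(P[m>0],0))
p=cast(cs[:,0].astype(float),.281); print(cv2.minAreaRect((p[:,:2]*1000).astype(np.float32)))
E
```

```text
[0.59188032 0.15363415 0.30963185] [ 0.99292648 -0.11869452 -0.00293685]
expect px 323.8013486405775 274.4079225767606
((327.5, 271.0), (122.0, 41.0), 90.0) [0.59384168 0.16089697 0.28052635]
((593.6595458984375, 158.57904052734375), (68.61112213134766, 21.254648208618164), 83.45145416259766)
```

View pics/w2.png

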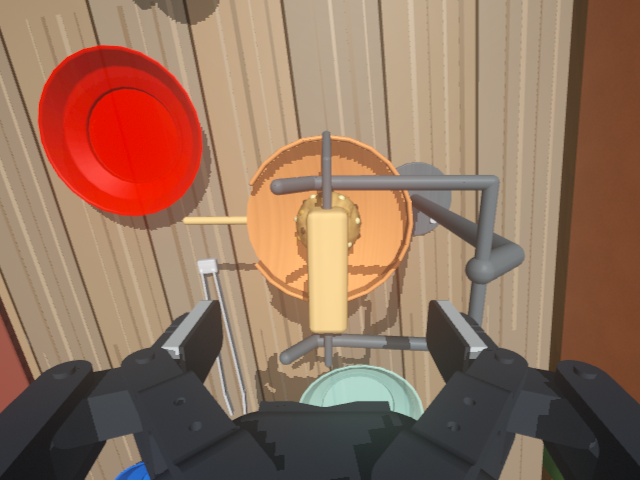

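The close view shows the grip at (327,271), aligned with the pads and almost centred between them. It needs +5 mm along tool x and +1 mm along y, then 58 mm down. I'll close with a moderate force.

Call:
{"op": "step_arm", "data": {
  "increments": [
    [5,1,0,0,0,0,-1],
    [0,0,20,0,0,0,-1],
    [0,0,20,0,0,0,-1],
    [0,0,14,0,0,0,-1],
    [0,0,4,0,0,0,-1],
    [0,0,0,0,0,0,-1]
  ]
}}

```text
clock: 4.8
tcp_pos: [0.5946, 0.1599, 0.2537]
tcp_rot: [[0.118, 0.993, 0.0], [0.993, -0.118, 0.0], [0.0, 0.0, -1.0]]
wrist_force: [0.0, -0.6, 0.1]
width: 0.0852
grasp_force: 0.0
```

Call:
{"op": "step_arm", "data": {
  "increments": [
    [0,0,0,0,0,0,0],
    [0,0,0,0,0,0,0],
    [0,0,0,0,0,0,0.2],
    [0,0,0,0,0,0,0.3],
    [0,0,0,0,0,0,0.4],
    [0,0,0,0,0,0,0.45]
  ],
  "force": 60
}}

```text
clock: 5.4
tcp_pos: [0.5945, 0.1598, 0.2534]
tcp_rot: [[0.118, 0.993, 0.0], [0.993, -0.118, 0.0], [0.0, 0.0, -1.0]]
wrist_force: [-1.1, 0.1, -0.4]
width: 0.0237
grasp_force: 0.0
```

Call:
{"op": "step_arm", "data": {
  "increments": [
    [0,0,1,0,0,0,0.48],
    [0,0,0,0,0,0,0.52],
    [0,0,0,0,0,0,0.6],
    [0,0,0,0,0,0,1],
    [0,0,0,0,0,0,1],
    [0,0,0,0,0,0,1]
  ]
}}

```text
clock: 6.0
tcp_pos: [0.5946, 0.1598, 0.2525]
tcp_rot: [[0.118, 0.993, 0.0], [0.993, -0.118, 0.0], [0.0, 0.0, -1.0]]
wrist_force: [0.1, 1.1, 2.2]
width: 0.0209
grasp_force: 59.0
```

Call:
{"op": "step_arm", "data": {
  "increments": [
    [0,0,-2,0,0,0,1],
    [0,0,-4,0,0,0,1],
    [0,0,-6,0,0,0,1],
    [0,0,-7,0,0,0,1],
    [0,0,-7,0,0,0,1],
    [0,0,-6,0,0,0,1],
    [0,0,-5,0,0,0,1],
    [0,0,-3,0,0,0,1]
  ],
  "force": 80
}}

```text
clock: 6.8
tcp_pos: [0.5946, 0.1598, 0.293]
tcp_rot: [[0.118, 0.993, 0.001], [0.993, -0.118, 0.0], [0.0, 0.001, -1.0]]
wrist_force: [0.2, -1.0, -4.0]
width: 0.021
grasp_force: 78.9
```

```bash
cat > chk.py <<'E'
from h import *
import sys
o=ctrl.get_obs(); print(o["clock"],o["tcp_pos"],o["wrist_force"],o["moment"],o["width"],o["grasp_force"],o["joint_positions"])
K,R,t=cal("wrist"); im,d=snap("wrist"); s,_=snap("side")
cv2.imwrite("pics/%s.png"%sys.argv[1],np.hstack([cv2.resize(im,(400,300)),cv2.resize(s,(400,300))])[...,::-1])
v,u=np.mgrid[:480,:640]
P=(np.stack([(u-K[0,2])/K[0,0]*d,(v-K[1,2])/K[1,1]*d,d],-1)-t)@R
g=o["tcp_pos"]+o["tcp_rot"]@[0,0,-ctrl.tcp_to_grasp]; Q=P-g
hsv=cv2.cvtColor(im,cv2.COLOR_RGB2HSV).astype(int);H,S,V=hsv[...,0],hsv[...,1],hsv[...,2]
rad=np.hypot(Q[...,0],Q[...,1])
cu=(H<13)&(S>110)&(d>0)&(rad<.1)&(abs(Q[...,2]+.120)<.008)
q=Q[cu]
def circ(q):
    A=np.c_[2*q,np.ones(len(q))]; return np.linalg.lstsq(A,(q**2).sum(1),rcond=None)[0]
top=q[(np.hypot(q[:,0],q[:,1])>.06)]
if len(top)>50:
    c=circ(top[:,:2])[:2]; print("rim c rel grasp",c); f=np.linalg.lstsq(np.c_[top[:,:2],np.ones(len(top))],top[:,2],rcond=None)[0]; print("rim plane (tilt)",f)
b=Q[(H<25)&(S>60)&(V<200)&(d>0)&(rad<.04)&(Q[...,2]>-.125)&(Q[...,2]<-.08)]
if len(b)>50: s=circ(b); print("ball rel grasp",s[:3],np.sqrt(s[3]+s[:3]@s[:3]),len(b))
E
python3 chk.py l1
```

```text
6.8 [0.59461764 0.15982827 0.29300209] [ 0.2478568  -0.97311228 -3.96428558] [-0.02245864  0.01627619 -0.04512032] 0.021020418743817555 78.92284870147705 [ 0.1777675   0.30489515 -0.65191005  1.43048885  0.18423642  1.46714819
 -0.58872183]
rim c rel grasp [-0.00038226 -0.00328183]
rim plane (tilt) [ 0.00477503  0.04817912 -0.12281386]
ball rel grasp [ 0.0008896  -0.00181056 -0.1182829 ] 0.028738774837530012 1510
```

View pics/l1.png

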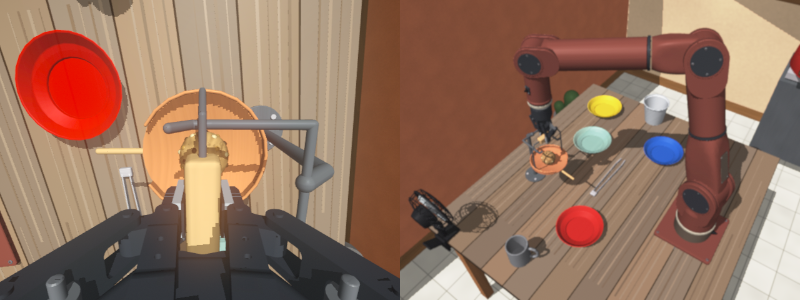

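The picture shows the feeder lifted, with its bail clear of the prongs and the ball centred. I'll now retreat along the stand's -x, smoothly.

Call:
{"op": "step_arm", "data": {
  "increments": [
    [0,-2,-2,0,0,0,1],
    [0,-4,-2,0,0,0,1],
    [0,-6,-2,0,0,0,1],
    [0,-8,-2,0,0,0,1],
    [0,-10,0,0,0,0,1],
    [0,-11,0,0,0,0,1],
    [0,-12,0,0,0,0,1],
    [0,-12,0,0,0,0,1]
  ]
}}

```text
clock: 7.7
tcp_pos: [0.5287, 0.1676, 0.3003]
tcp_rot: [[0.118, 0.993, 0.0], [0.993, -0.118, -0.0], [-0.0, 0.0, -1.0]]
wrist_force: [-0.1, 0.1, -3.5]
width: 0.0206
grasp_force: 78.9
```

Call:
{"op": "step_arm", "data": {
  "increments": [
    [0,-11,0,0,0,0,1],
    [0,-10,0,0,0,0,1],
    [0,-8,0,0,0,0,1],
    [0,-6,0,0,0,0,1],
    [0,-4,0,0,0,0,1],
    [0,-2,0,0,0,0,1],
    [0,0,0,0,0,0,1],
    [0,0,0,0,0,0,1]
  ]
}}

```text
clock: 8.5
tcp_pos: [0.4895, 0.1721, 0.3003]
tcp_rot: [[0.118, 0.993, -0.0], [0.993, -0.118, 0.0], [0.0, -0.0, -1.0]]
wrist_force: [-0.3, 0.3, -4.6]
width: 0.0209
grasp_force: 78.9
```

```bash
python3 chk.py l2
```

```text
8.5 [0.48946776 0.17211292 0.30027568] [-0.2792816   0.26363367 -4.6204582 ] [-0.00064481 -0.01321496  0.0610778 ] 0.020947986000355072 78.88730049133301 [ 0.22940678  0.08231062 -0.68698935  1.64286854  0.05248548  1.43518993
 -0.58129965]
rim c rel grasp [-0.00082128 -0.00316925]
rim plane (tilt) [ 0.00093231  0.0478929  -0.12272273]
ball rel grasp [-0.00394886 -0.0021095  -0.11806729] 0.028665102101821455 1141
```

Call:
{"op": "step_arm", "data": {
  "increments": [
    [-2,0,0,0,0,0,1],
    [-4,0,0,0,0,0,1],
    [-6,0,0,0,0,0,1],
    [-8,0,0,0,0,0,1],
    [-10,0,0,0,0,0,1],
    [-12,0,0,0,0,0,1],
    [-14,0,0,0,0,0,1],
    [-15,0,0,0,0,0,1]
  ]
}}

```text
clock: 9.4
tcp_pos: [0.4807, 0.1004, 0.3004]
tcp_rot: [[0.118, 0.993, 0.0], [0.993, -0.118, -0.0], [-0.0, 0.0, -1.0]]
wrist_force: [1.1, -0.2, -3.5]
width: 0.0208
grasp_force: 78.9
```

Call:
{"op": "step_arm", "data": {
  "increments": [
    [-15,0,0,0,0,0,1],
    [-15,0,0,0,0,0,1],
    [-15,0,0,0,0,0,1],
    [-15,0,0,0,0,0,1],
    [-15,0,0,0,0,0,1],
    [-15,0,0,0,0,0,1],
    [-15,0,0,0,0,0,1],
    [-15,0,0,0,0,0,1]
  ]
}}

```text
clock: 10.2
tcp_pos: [0.4663, -0.0189, 0.3005]
tcp_rot: [[0.119, 0.993, 0.0], [0.993, -0.119, -0.0], [-0.0, 0.0, -1.0]]
wrist_force: [0.6, 0.1, -3.3]
width: 0.0207
grasp_force: 78.9
```

Call:
{"op": "step_arm", "data": {
  "increments": [
    [-15,2,0,0,0,0,1],
    [-15,4,0,0,0,0,1],
    [-14,6,0,0,0,0,1],
    [-12,8,0,0,0,0,1],
    [-11,10,0,0,0,0,1],
    [-10,12,0,0,0,0,1],
    [-9,14,0,0,0,0,1],
    [-8,15,0,0,0,0,1]
  ]
}}

```text
clock: 11.0
tcp_pos: [0.5273, -0.1201, 0.3]
tcp_rot: [[0.118, 0.993, -0.0], [0.993, -0.118, 0.0], [0.0, -0.0, -1.0]]
wrist_force: [-0.8, -0.1, -4.7]
width: 0.0206
grasp_force: 78.9
```

Call:
{"op": "step_arm", "data": {
  "increments": [
    [-7,15,0,0,0,0,1],
    [-6,14,0,0,0,0,1],
    [-6,13,0,0,0,0,1],
    [-5,12,0,0,0,0,1],
    [-5,11,0,0,0,0,1],
    [-4,8,0,0,0,0,1],
    [-2,6,0,0,0,0,1],
    [-1,3,0,0,0,0,1]
  ]
}}

```text
clock: 11.8
tcp_pos: [0.6038, -0.1648, 0.3]
tcp_rot: [[0.118, 0.993, -0.0], [0.993, -0.118, 0.0], [0.0, -0.0, -1.0]]
wrist_force: [0.3, -0.0, -4.4]
width: 0.0208
grasp_force: 78.9
```

```bash
python3 chk.py l3
```

```text
11.8 [ 0.60382954 -0.16478776  0.30003573] [ 3.28413290e-01 -3.44144181e-03 -4.35170933e+00] [-0.00797591 -0.007925    0.02233952] 0.020774158719630023 78.88423204421997 [ 4.93823538e-01  2.86146288e-01 -3.79942981e-01  1.40231654e+00
  1.05119521e-01  1.47345189e+00 -4.47320253e-04]
rim c rel grasp [-0.00062716 -0.0031602 ]
rim plane (tilt) [-0.00671977  0.0518818  -0.12313532]
ball rel grasp [ 0.00158599 -0.00867896 -0.11837344] 0.02870989550937839 1042
```

Call:
{"op": "step_arm", "data": {
  "increments": [
    [0,0,0,0,0,0.01,1],
    [0,0,0,0,0,0.02,1],
    [0,0,0,0,0,0.03,1],
    [0,0,0,0,0,0.04,1],
    [0,0,0,0,0,0.05,1],
    [0,0,0,0,0,0.06,1],
    [0,0,0,0,0,0.07,1],
    [0,0,0,0,0,0.08,1]
  ]
}}

```text
clock: 12.7
tcp_pos: [0.6032, -0.1645, 0.3005]
tcp_rot: [[0.464, 0.886, 0.0], [0.886, -0.464, -0.0], [0.0, 0.0, -1.0]]
wrist_force: [0.3, 0.6, -3.9]
width: 0.0206
grasp_force: 78.9
```

Call:
{"op": "step_arm", "data": {
  "increments": [
    [0,0,0,0,0,0.08,1],
    [0,0,0,0,0,0.08,1],
    [0,0,0,0,0,0.08,1],
    [0,0,0,0,0,0.08,1],
    [0,0,0,0,0,0.08,1],
    [0,0,0,0,0,0.08,1],
    [0,0,0,0,0,0.08,1],
    [0,0,0,0,0,0.08,1]
  ]
}}

```text
clock: 13.5
tcp_pos: [0.6032, -0.1644, 0.3005]
tcp_rot: [[0.901, 0.433, 0.0], [0.433, -0.901, -0.0], [0.0, 0.0, -1.0]]
wrist_force: [-0.5, 0.4, -3.9]
width: 0.0203
grasp_force: 78.9
```

Call:
{"op": "step_arm", "data": {
  "increments": [
    [0,0,0,0,0,0.08,1],
    [0,0,0,0,0,0.08,1],
    [0,0,0,0,0,0.08,1],
    [0,0,0,0,0,0.07,1],
    [0,0,0,0,0,0.07,1],
    [0,0,0,0,0,0.06,1],
    [0,0,0,0,0,0.05,1],
    [0,0,0,0,0,0.04,1]
  ]
}}

```text
clock: 14.3
tcp_pos: [0.6032, -0.1644, 0.3005]
tcp_rot: [[0.997, -0.081, 0.0], [-0.081, -0.997, -0.0], [0.0, 0.0, -1.0]]
wrist_force: [-0.5, 0.4, -3.6]
width: 0.0207
grasp_force: 78.9
```

Call:
{"op": "step_arm", "data": {
  "increments": [
    [0,0,0,0,0,0.03,1],
    [0,0,0,0,0,0.01,1],
    [0,0,0,0,0,0,1],
    [0,0,0,0,0,0,1],
    [0,0,0,0,0,0,1],
    [0,0,0,0,0,0,1],
    [0,0,0,0,0,0,1],
    [0,0,0,0,0,0,1]
  ]
}}

```text
clock: 15.1
tcp_pos: [0.6034, -0.1645, 0.3003]
tcp_rot: [[0.993, -0.117, -0.0], [-0.117, -0.993, 0.0], [-0.0, -0.0, -1.0]]
wrist_force: [0.2, 0.9, -4.3]
width: 0.021
grasp_force: 78.9
```

```bash
python3 chk.py l4
```

```text
15.1 [ 0.60336883 -0.16454343  0.30028211] [ 0.21177827  0.89448951 -4.3329648 ] [ 0.04699493 -0.0144127   0.00813661] 0.020962622858151647 78.88770818710327 [ 0.3472739   0.26819944 -0.19174364  1.41176513  0.05075587  1.46654783
 -1.53097996]
rim c rel grasp [-0.00378525  0.00018639]
rim plane (tilt) [ 0.03351388 -0.01110119 -0.12147947]
ball rel grasp [-0.0031936  -0.00479991 -0.11848698] 0.028836476446930912 2103
```

View pics/l4.png

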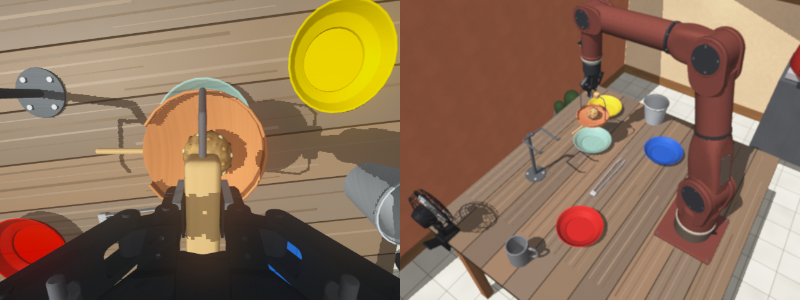

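The perch now points left in the wrist view (95,152), which is towards the stand and mug side (+y). The ball is in the middle at (208,150), and the glass dish is below. I'll let it settle and check the ball once more.

Call:
{"op": "step_arm", "data": {
  "increments": [
    [0,0,0,0,0,0,1],
    [0,0,0,0,0,0,1],
    [0,0,0,0,0,0,1],
    [0,0,0,0,0,0,1],
    [0,0,0,0,0,0,1],
    [0,0,0,0,0,0,1],
    [0,0,0,0,0,0,1],
    [0,0,0,0,0,0,1]
  ]
}}

```text
clock: 16.0
tcp_pos: [0.6033, -0.1646, 0.3003]
tcp_rot: [[0.993, -0.117, -0.0], [-0.117, -0.993, 0.0], [-0.0, -0.0, -1.0]]
wrist_force: [0.0, 0.6, -4.5]
width: 0.0208
grasp_force: 78.9
```

Call:
{"op": "step_arm", "data": {
  "increments": [
    [0,0,0,0,0,0,1],
    [0,0,0,0,0,0,1],
    [0,0,0,0,0,0,1],
    [0,0,0,0,0,0,1],
    [0,0,0,0,0,0,1],
    [0,0,0,0,0,0,1],
    [0,0,0,0,0,0,1],
    [0,0,0,0,0,0,1]
  ]
}}

```text
clock: 16.8
tcp_pos: [0.6034, -0.1646, 0.3004]
tcp_rot: [[0.993, -0.117, 0.0], [-0.117, -0.993, -0.0], [0.0, 0.0, -1.0]]
wrist_force: [-0.1, -0.0, -3.1]
width: 0.0206
grasp_force: 78.9
```

```bash
python3 chk.py l5 | grep ball; python3 chk.py l6 | grep -v rim
```

```text
ball rel grasp [-0.00322289 -0.00471588 -0.11854216] 0.028855289190378972 2105
16.9 [ 0.60336589 -0.16454641  0.30031536] [ 0.32918456 -0.16951521 -3.67333539] [ 0.01960563 -0.04047149  0.02188198] 0.021275928696815778 78.88693571090698 [ 0.34725328  0.26812977 -0.19170325  1.41178394  0.05073795  1.46652289
 -1.53104594]
ball rel grasp [-0.00320835 -0.00479455 -0.11856611] 0.02885415146831598 2103
```

The ball is at rest about 6 mm from the middle, so I'm handing the job in.

```bash
python3 -c "
from workcell import ctrl
print(ctrl.finish_job())"
```

```text
the job is handed in; nothing more can be done
None
```

I handed the job in with the feeder held still, its underside about 17 cm above the table over the glass dish, a quarter turn from how it hung, perch towards the mug's side and the ball at rest about 6 mm from the middle; the hand-in returned no verdict.

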